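# Top the case column and hold the clip open over its card

## Robot

A 7-joint arm with a two-finger parallel gripper is mounted at the origin on the work surface. World frame = base frame: x ahead of the robot, y to its left, z up, the work surface at z = 0. Lengths are in mm, angles in rad, forces in N, time in s.
With the tool pointing down it reaches from about 425 to 925 mm from the base axis. Payload 6.8 kg.
Tool frame: the origin (TCP) lies between the finger pads, 19 mm behind the fingertips; this is the grasp point; y points along the fingers, x is the direction in which the jaws open and shut, and the axes are right-handed (so a half turn about y gives the same grasp; the last joint's range is limited). The gripper opens to 88 mm and grips with 3 to 60 N. Pads are 20 mm wide; open, the fingers measure 115 mm over their backs; the gripper's body (75 mm by 178 mm) begins 61 mm behind the grasp point.
Start: joints at [1.107, 0.477, 0.022, 1.555, -0.011, 1.109, -0.083], TCP at [235.139, -632.737, 241.364] pointing down, gripper open.
Joint ranges: [-2.96, 2.96], [-0.34, 2.1], [-1.41, 1.46], [0.24, 2.44], [-1.37, 4.51], [0.17, 1.92], [-2.96, 2.96]. Speed limits (rad/s): [2.39, 2.39, 3.14, 3.14, 3.14, 3.14, 3.14].

## Interface

Orientations are given as a rotation vector (axis times angle).
In Python, from workcell import env gives the robot as it stands.
- The arm moves only by the shell command python3 -m handwheel 'ROWS'. ROWS is JSON, a list of rows, each a list of 7 numbers: the shift along the world's x, y, z in m, then the turn, a rotation vector about the world's x, y, z in degrees, then the closure, from 0 (fully open) to 1 (shut). In form: [[x, y, z, ax, ay, az, grip], ...]. A call has exactly 8 rows; each row shifts and turns the commanded pose from where the row before left it; what a row does not reach is not made up. A row lasts 1/12 s, in which the tool goes at most 41.7 mm and 7.16 degrees, less where a joint would pass 70% of its speed; a pose out of reach is approached as far as the arm can. A call with a gripper value outside its range is refused whole. The fingers move at their own pace and stop on an object; the grip force is fixed at half the most. Time passes only in rows, so rows that do not move let the fingers close, or fill a call up. It gives the time, the measured TCP pose, the force and the opening at its end, in the units of the state.
- env.observe(): the state, without advancing time (a new reading comes with each control period).
- env.snapshot(name): name is "scene" or "top" or "wrist"; returns (picture, depth): 480x640x3 uint8, red, green, blue; 480x640 float32, mm along the optical axis (not along the pixel's ray), 0 where there is no reading.
- env.camera_info(name): a dict with "intrinsics" (3x3 intrinsics, pixels), "xyz" and "attitude" of the camera in the world; the wrist camera has in their place "mount" (4x4, takes a point from camera to tool coordinates, whose origin is the TCP and whose axes are the tool frame's). Camera axes: x right, y up, looking along -z (the intrinsics and any distortion apply to the point x, -y, -z); pixel columns grow to the right and rows downward; lengths in mm; the calibration is good to about 2 mm. A picture is of the moment at which its call begins: read the wrist's pose just before it. camera_info takes no time and is no camera call.
- env.sign_off(): hands the job in, once; it reports no verdict.
The state is a dict: "time": time; "joint_pos": joint angles; "qd": joint speeds; "effort": joint torques, N m; "tool_pos": TCP position; "ee_rot": TCP orientation; "force": force on the tool from outside, world axes, zero at the start; "torque": the same for the moment, N m; "grip_width": finger opening in mm.
Only numpy, scipy, OpenCV 4.12 (cv2) and the standard library are available. Lean on these libraries where they do the work, as an engineer would, in place of code of your own. Each camera call takes 0.05 s, during which the arm holds its last target. There are 200 camera calls.

## Task

Set the case that has a card standing up from its lid squarely on top of the column of two cases and let go of it. Then pick up the standing spring clip by its two tails, squeeze it fully open against its spring, and hold it upright with its gaping jaws straddling the top edge of that card, about the middle of the edge and well down over it, without the clip touching the card or case. The program finishes while the gripper alone is holding the clip open there; leave the other things on the shelf where they are.

Things in the scene. Friction and masses are not known exactly. Their poses are not given: they have to be found in the camera images.
- case_low: bottom case of the column, standing on the shelf: closed grey plastic case, 130 (its x) x 60 (its y) x 40 (z) mm, flat lid; origin: centre of its underside. About 0.3 kg, loose.
- case_mid: second case of the column, lying on the bottom one, nearly square to it: closed grey plastic case, 130 (its x) x 60 (its y) x 40 (z) mm, flat lid; origin: centre of its underside. Loose.
- mid_lid (a point): centre of the lid top of the second case (40 mm above its origin); axes as the case's
- case_card: the case to be stacked, alone on the shelf at the start: 130 (x) x 60 (y) x 40 (z) mm, as the others, about 0.24 kg; origin: centre of its underside. A stiff brown card stands on its lid, across it near the +x end: 3 mm thick (x), 50 mm wide (y), 40 mm tall, mid-plane at x = +48 mm. It may be stacked either way round.
- card_edge (a point): middle of the card's top edge, at (48, 0, 80) mm in the frame of the carded case; axes as the case's, so the edge runs along y
- clip: steel spring clip like a big bulldog clip, 85 mm high, 90 g, standing on its closed jaws, two tails up. Origin: middle plane, bottom of the closed jaws. z is up, to the tails; the halves part along x; the hinge pin lies along y, 45 mm above the origin (its underside 40 mm). The middle frame stays upright as both halves swing evenly.
- clip_mouth (a point): middle of the jaw mouth, at the clip's origin. Closed, two rubber pads meet here at x = 0, each 12 mm thick along x, 38 mm wide along y, from 0 to 10 mm above the origin; between pads and pin the clip is hollow. Fully open the pads gape 17 mm at their top and 22 mm at the bottom, and start 1.5 mm above the origin.
- clip_tails (a point): on the middle plane between the tails, 75 mm above the clip's origin: a good place for the TCP, gripper closing along the clip's x. Tails: 34 mm wide along y, top 85 mm (open 87 mm) above the origin, splayed to 46 mm over their outer faces at the top when closed; fully open, at a stop, parallel and 26 mm over the outer faces.
- clip_jaw_a (a joint): opening angle of the +x half of the clip, rad: 0 closed, 0.25 fully open at a stop. Squeezing the tails opens it; the spring pushes back with about 4 N at the tail tops when it begins to open and 9 to 15 N fully open; a grip of 25 to 30 N holds it against the stop.
- clip_jaw_b (a joint): opening angle of the -x half of the clip, rad: 0 closed, 0.25 fully open (equals the other)
- organiser: bystander: white pill organiser, 160 x 34 x 24 mm, origin centre of underside
- collar1: bystander: rubber collar ring, 60 mm across, 24 mm high, origin centre of underside
- collar2: bystander: second rubber collar ring, same size
- trainer: bystander: grip trainer lying flat, about 150 x 95 x 24 mm, origin at its middle on the shelf
- carabiner: bystander: steel carabiner lying flat, 90 x 50 x 10 mm, origin at its middle on the shelf
- plate: bystander: small steel weight disc, 90 mm across, 20 mm high, origin centre of underside
Not all that is in view belongs to the job. Of the things that look like the clip, take the one that is farthest to the robot's left at the start.

How it is judged (in metres and radians):
On the way, in this order (a step that is already met when the one before it is completed fails the run):
1. the carded case lies squarely on the column of two, released (horizontal distance between case_card and mid_lid below 0.01 m and angle between the x axis of case_card and the x axis of case_mid, either way round below 0.1 rad and z of case_card in the frame of mid_lid between -0.004 and 0.004 m and angle between case_card's own z axis and vertical below 0.06 rad and horizontal distance between case_mid and case_low below 0.012 m and height (world z) of case_mid above 0.035 m and angle between the x axis of case_mid and the x axis of case_low, either way round below 0.12 rad and contact force between case_card and the fingers below 0.1 N and linear speed of case_card below 0.02 m/s), for 0.2 s.
2. the clip is off the shelf in the fingers and squeezed open (height (world z) of clip above 0.06 m and value of joint clip_jaw_a above 0.19 rad and contact force between the fingers and clip above 2 N), for 0.2 s.
At the end, for the whole second after the job is handed in: Three cases in a column, the carded one flat on top (10 mm, 0.1 rad), released; the gripper holds the clip upright, over 0.19 rad open, turned to the card within 0.25 rad, the card's edge between its jaws 9 to 40 mm above its origin, centred within 13 mm along and 9 mm across, touching no case (all of step 1 and linear speed of clip below 0.03 m/s and value of joint each of clip_jaw_a, clip_jaw_b above 0.19 rad and contact force between the fingers and clip above 2 N and contact force between clip and case_card below 0.2 N and contact force between clip and case_mid below 0.2 N and height (world z) of clip above 0.12 m and angle between clip's own z axis and vertical below 0.2 rad and angle between the x axis of clip and the x axis of case_card, either way round below 0.25 rad and x of card_edge in the frame of clip between -0.009 and 0.009 m and y of card_edge in the frame of clip between -0.013 and 0.013 m and z of card_edge in the frame of clip between 0.009 and 0.04 m); the arm keeps its last pose, push and grip.
It fails at once if a bystander is displaced by more than 25 mm (distance of any of organiser, collar1, collar2, trainer, carabiner, plate from where it was at the start of the episode above 0.025 m).
It fails at once if the carded case is tipped over (angle between case_card's own z axis and vertical above 0.6 rad).
It also fails if it takes over 67 s, if anything falls off the work surface, if the arm or the gripper's body presses on something with over 40 N, if the wrist force passes 120 N, or if a joint passes its speed limit or range.

## Working session

There is one attempt and no reset: what is moved stays moved. The work goes in short steps, Python scripts to look and compute and a shell command to move; the robot and the scene stay as the last step left them, time stands still between calls to the robot, and variables do not carry over. Pictures are saved under pics/ and viewed, about 8 in all and at most 12, crops included, and the job is handed in when it is done.

```bash
mkdir -p pics; ls; cat > h.py <<'E'
import numpy as np, cv2
from scipy.spatial.transform import Rotation as R
from workcell import env
def cam(name,st=None):
    c=env.camera_info(name);K=np.array(c["intrinsics"])
    if "mount" in c:
        M=np.array(c["mount"]);T=np.eye(4);T[:3,:3]=R.from_rotvec(st["ee_rot"]).as_matrix();T[:3,3]=st["tool_pos"];T=T@M
    else:
        T=np.eye(4);a=np.array(c["attitude"]);T[:3,:3]=a if a.shape==(3,3) else R.from_rotvec(a).as_matrix();T[:3,3]=c["xyz"]
    return K,T
def shot(name):
    st=env.observe();K,T=cam(name,st);p,d=env.snapshot(name);return p,d,K,T
def ray(K,T,u,v,z):
    r=T[:3,:3]@(np.array([1,-1,-1])*(np.linalg.inv(K)@[u,v,1]));o=T[:3,3];return o+r*(z-o[2])/r[2]
def cloud(d,K,T):
    v,u=np.mgrid[:d.shape[0],:d.shape[1]]
    P=np.stack([(u-K[0,2])/K[0,0]*d,-(v-K[1,2])/K[1,1]*d,-d],-1);W=P@T[:3,:3].T+T[:3,3];W[d==0]=np.nan;return W
def save(n,p,d,K,T):
    cv2.imwrite(f"pics/{n}.png",p[...,::-1]);np.savez(f"{n}.npz",p=p,d=d,K=K,T=T)
def load(n):
    z=np.load(f"{n}.npz");return z["p"],z["d"],z["K"],z["T"]
E
python3 - <<'E'
from h import *
for n in("scene","top"):
    print({k:np.round(v,3).tolist() if not isinstance(v,str) else v for k,v in env.camera_info(n).items()})
    s=shot(n);save(n+"0",*s);print(s[1].min(),s[1].max())
print(env.camera_info("wrist")); print(env.observe())
E
```

```text
pics
{'intrinsics': [[477.813, 0.0, 316.788], [0.0, 477.813, 235.539], [0.0, 0.0, 1.0]], 'xyz': [1208.268, 132.242, 673.509], 'attitude': [0.599, 0.795, 1.684]}
0.0 3425.6565
{'intrinsics': [[581.992, 0.0, 315.54], [0.0, 581.992, 235.049], [0.0, 0.0, 1.0]], 'xyz': [409.988, -22.139, 1080.664], 'attitude': [0.076, -0.1, -1.575]}
0.0 1959.2115
{'intrinsics': array([[392.386138  ,   0.        , 325.10328962],
       [  0.        , 392.386138  , 235.25072765],
       [  0.        ,   0.        ,   1.        ]]), 'mount': array([[ 9.99998496e-01, -5.74213975e-04, -1.63641757e-03,
        -7.92631252e-01],
       [-1.42387822e-03,  2.66821891e-01, -9.63744806e-01,
        -1.41783200e+02],
       [ 9.90027768e-04,  9.63745687e-01,  2.66820673e-01,
         7.14342708e+01],
       [ 0.00000000e+00,  0.00000000e+00,  0.00000000e+00,
         1.00000000e+00]])}
{'time': 0.1, 'joint_pos': array([ 1.10689513,  0.4776919 ,  0.02236061,  1.55633676, -0.01149581,
        1.10929483, -0.08311653]), 'qd': array([ 0.00011607, -0.00121362,  0.00012735, -0.00140706, -0.00097375,
       -0.00032339, -0.00019129]), 'effort': array([ 4.34521746e-03, -5.84089172e+01,  1.54002093e+00, -2.73314613e+01,
       -5.42041264e-02,  1.30769677e-02,  5.87663703e-05]), 'tool_pos': array([ 234.93404354, -632.2553952 ,  240.50307764]), 'ee_rot': array([-1.355944  ,  0.94427059, -0.94198356]), 'force': array([-0.50738498,  0.01313289, -0.19650544]), 'torque': array([-0.06721415,  0.02636446,  0.02894962]), 'grip_width': 87.63810569941158}
```

View pics/scene0.png

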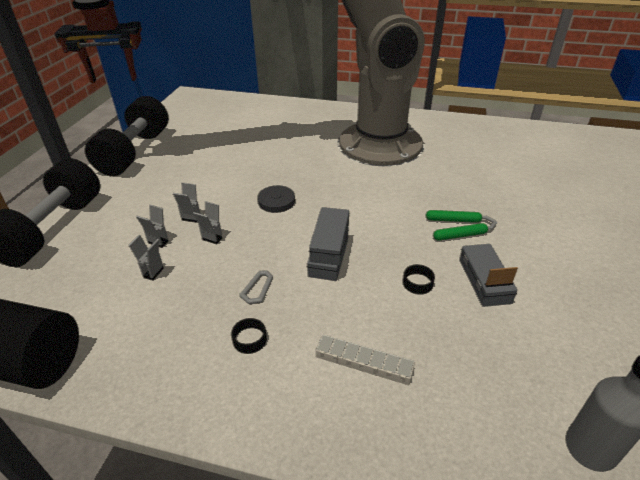

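View pics/top0.png

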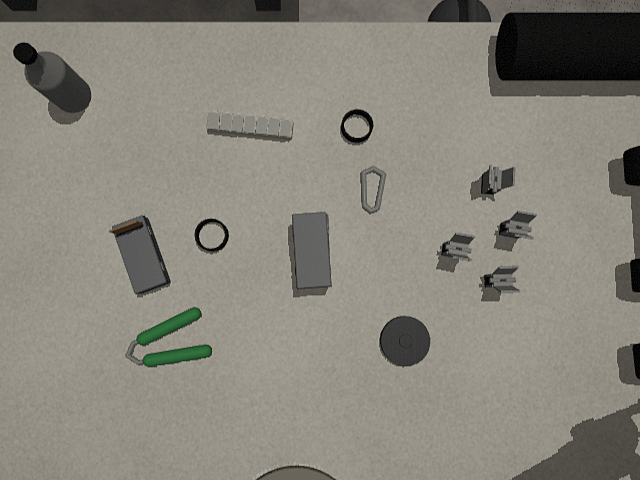

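The scene image shows the carded case at (488,272) and the column at (329,242). There are four similar clips, at scene px (210,222), (187,203), (153,226) and (147,257), which in the top view are (457,248), (499,281), (515,228) and (490,180). The robot faces the camera, so its left is right in the scene image and left in the top image. That makes the clip at scene (210,222) / top (457,248) the likely target. Next I'll measure with the depth data and enlarge a crop to confirm.

```bash
cat > m.py <<'E'
from h import *
p,d,K,T=load("top0");W=cloud(d,K,T)
ok=np.isfinite(W[...,2]);print("table z",np.nanmedian(W[300:460,330:370,2]))
def rect(m,z=None):
    c=max(cv2.findContours(m.astype(np.uint8),0,2)[0],key=cv2.contourArea);
    P=np.array([ray(K,T,u,v,z)[:2] for u,v in c[:,0]],np.float32);return cv2.minAreaRect(P)
def box(u0,v0,u1,v1,lo,hi):
    m=np.zeros(d.shape,bool);m[v0:v1,u0:u1]=1;return m&(W[...,2]>lo)&(W[...,2]<hi)
for nm,b,z in(("mid",(270,190,350,310,65,95),80),("cardlid",(95,200,190,310,33,47),40)):
    m=box(*b);zz=np.median(W[...,2][m]);print(nm,m.sum(),"z",zz,rect(m,z),np.nanmean(W[m],0))
m=box(95,200,190,260,55,95);print("card",m.sum(),np.nanmax(W[m][:,2]),W[m].mean(0),rect(m,70))
for nm,b in(("c1",(432,225,476,268)),("c2",(478,258,525,300)),("c3",(497,205,545,248)),("c4",(474,160,520,200))):
    m=box(*b,12,100);Q=W[m];print(nm,m.sum(),Q[:,2].max(),Q.mean(0),rect(m,60))
    t=Q[Q[:,2]>60];print("  tails",len(t),t.mean(0),cv2.minAreaRect(t[:,:2].astype(np.float32)))
print("tool axes",R.from_rotvec(env.observe()["ee_rot"]).as_matrix().round(3).tolist())
p2,*_=load("scene0")
a=cv2.resize(p2[170:290,120:240],(480,480),interpolation=3);b=cv2.resize(p[150:310,430:550],(450,600),interpolation=3)[:480]
o=np.zeros((600,800,3),np.uint8);o[:480,:350]=a[:,:350][:, :350];
o=np.hstack([cv2.resize(a,(400,400)),cv2.resize(p[160:300,420:560],(400,400),interpolation=3)])
cv2.imwrite("pics/clips.png",o[...,::-1])
E
python3 m.py
```

```text
table z 0.4422702963597658
mid 2636 z 80.31934062216197 ((495.9336853027344, -30.124073028564453), (130.0847625732422, 62.271240234375), 3.6695919036865234) [495.47277184 -29.91978494  80.27263301]
cardlid 2317 z 40.433117818973415 ((493.8313903808594, 276.62359619140625), (130.5372772216797, 62.110225677490234), 20.28729820251465) [489.74764925 275.14012585  40.38675591]
card 152 84.17482755502442 [538.6066237  293.84087953  71.96224039] ((538.6339721679688, 294.7702331542969), (9.087845802307129, 55.354148864746094), 20.12906265258789)
c1 601 89.47092431178078 [ 502.22783959 -291.180369     58.55920524] ((503.355712890625, -289.5130310058594), (52.83296585083008, 46.60676193237305), 80.1251220703125)
  tails 230 [ 504.26227357 -292.86984256   76.24585502] ((499.48223876953125, -292.72735595703125), (34.585289001464844, 45.627689361572266), 78.93331146240234)
c2 603 88.35596628529572 [ 443.3761156  -367.75157246   58.64985156] ((443.83465576171875, -365.1893615722656), (59.004573822021484, 43.875858306884766), 89.63043212890625)
  tails 231 [ 443.75877168 -368.60611948   75.89982044] ((443.0179443359375, -369.4800109863281), (35.1821403503418, 43.08604049682617), 89.6607666015625)
c3 633 88.78787082663825 [ 540.0715     -400.27896875   56.78565035] ((541.591796875, -398.50128173828125), (59.387298583984375, 47.768611907958984), 80.13443756103516)
  tails 235 [ 542.9679382  -401.87258524   76.16566193] ((537.4330444335938, -402.0594482421875), (34.53759002685547, 46.10890579223633), 78.39557647705078)
c4 685 88.58125981707065 [ 623.63478602 -366.9902342    55.3553725 ] ((622.7965698242188, -366.03216552734375), (57.483741760253906, 51.67276382446289), 87.39571380615234)
  tails 247 [ 623.65391327 -372.52520946   75.96732089] ((625.4642944335938, -364.82611083984375), (45.85940170288086, 34.668880462646484), 85.16095733642578)
tool axes [[0.348, -0.001, 0.937], [-0.937, 0.001, 0.348], [-0.002, -1.0, -0.0]]
```

View pics/clips.png

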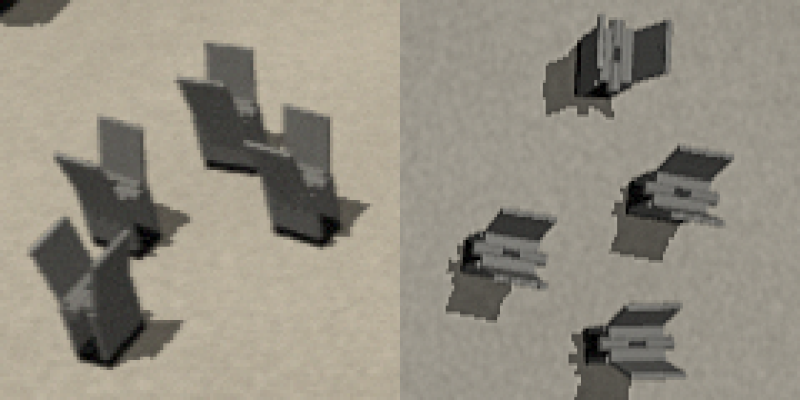

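Both views confirm the target. The clip at top px (457,248) has y = -293, while the other three lie at y = -365 to -402, so it is the leftmost. The cases measure 130 x 62 mm at the heights they should have. The tool x axis is already along the carded case's y (-69.7°), so I'll move over that case now.

```bash

python3 -m handwheel '[[0.018,0.027,0,0,0,0,0],[0.018,0.027,0,0,0,0,0],[0.018,0.027,0,0,0,0,0],[0.018,0.027,0,0,0,0,0],[0.018,0.027,0,0,0,0,0],[0.018,0.027,0,0,0,0,0],[0.018,0.027,0,0,0,0,0],[0.018,0.027,0,0,0,0,0]]'
python3 -m handwheel '[[0.018,0.027,0,0,0,0,0],[0.018,0.027,0,0,0,0,0],[0.018,0.027,0,0,0,0,0],[0.018,0.027,0,0,0,0,0],[0.018,0.027,0,0,0,0,0],[0.018,0.027,0,0,0,0,0],[0.018,0.027,0,0,0,0,0],[0.018,0.027,0,0,0,0,0]]'
python3 -m handwheel '[[-0.0018,0.03,0,0,0,0,0],[-0.0018,0.03,0,0,0,0,0],[-0.0018,0.03,0,0,0,0,0],[-0.0018,0.03,0,0,0,0,0],[-0.0018,0.03,0,0,0,0,0],[-0.0018,0.03,0,0,0,0,0],[-0.0018,0.03,0,0,0,0,0],[-0.0018,0.03,0,0,0,0,0]]'
```

```text
time: 0.77
tool_pos: [379.5, -415.2, 241.1]
ee_rot: [-1.357, 0.944, -0.943]
force: [0.4, 0.4, 0.4]
grip_width: 87.8
time: 1.43
tool_pos: [523.5, -199.3, 241.1]
ee_rot: [-1.357, 0.944, -0.943]
force: [0.6, -1.0, -0.0]
grip_width: 88.1
time: 2.1
tool_pos: [508.1, 40.6, 241.2]
ee_rot: [-1.357, 0.944, -0.943]
force: [1.3, -1.1, 0.4]
grip_width: 88.0
```

```bash

python3 -m handwheel '[[-0.0018,0.034,0,0,0,0,0],[-0.0018,0.034,0,0,0,0,0],[-0.0018,0.034,0,0,0,0,0],[-0.0018,0.034,0,0,0,0,0],[-0.0018,0.034,0,0,0,0,0],[-0.0018,0.034,0,0,0,0,0],[-0.0018,0.032,0,0,0,0,0],[-0.0018,0,0,0,0,0,0]]'
python3 - <<'E'
from h import *
s=shot("wrist");save("w1",*s);p,d,K,T=s;W=cloud(d,K,T);o=env.observe();print(o["tool_pos"])
near=np.hypot(W[...,0]-494,W[...,1]-277)<110
for lo,hi,z in((34,46,40),(55,90,None)):
    m=near&(W[...,2]>lo)&(W[...,2]<hi)
    c=max(cv2.findContours(m.astype(np.uint8),0,2)[0],key=cv2.contourArea)
    if z:print(m.sum(),np.median(W[m][:,2]),cv2.minAreaRect(np.array([ray(K,T,u,v,z)[:2] for u,v in c[:,0]],np.float32)))
    else:print(m.sum(),np.nanmax(W[m][:,2]),cv2.minAreaRect(W[m][:,:2].astype(np.float32)),W[m].mean(0))
E
```

```text
time: 2.77
tool_pos: [492.2, 282.7, 241.4]
ee_rot: [-1.357, 0.939, -0.934]
force: [-0.2, -0.1, 0.0]
grip_width: 88.0
[492.49077891 279.19957788 241.03648392]
8973 38.50475995667637 ((493.4313659667969, 276.9273986816406), (128.32159423828125, 60.133487701416016), 20.597803115844727)
408 80.6402260238321 ((537.3595581054688, 293.9542541503906), (3.189587116241455, 49.65009307861328), 20.70124626159668) [538.02947575 293.60869181  74.08032854]
```

View pics/w1.png

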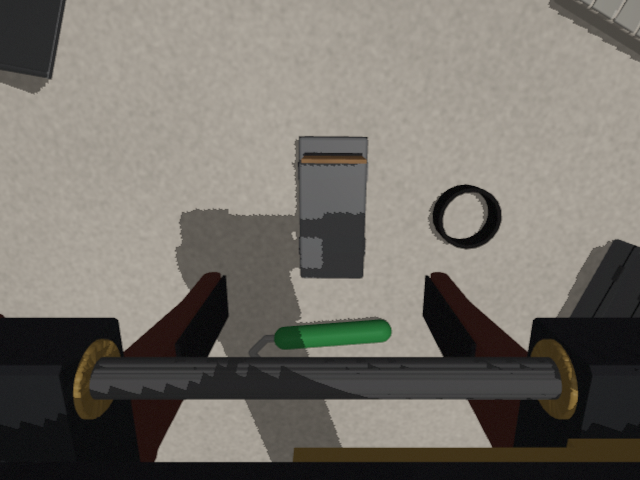

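The wrist view shows the carded case at px (333,207) with its card at (333,158), aligned with the tool. Its centre comes out at (493.2, 277), agreeing with the top view to within 1 mm. I'll descend and grip.

```bash

python3 -m handwheel '[[0.001,-0.002,-0.027,0,0,0,0],[0,0,-0.027,0,0,0,0],[0,0,-0.027,0,0,0,0],[0,0,-0.027,0,0,0,0],[0,0,-0.027,0,0,0,0],[0,0,-0.027,0,0,0,0],[0,0,-0.027,0,0,0,0],[0,0,-0.022,0,0,0,0]]'
python3 -m handwheel '[[0,0,0,0,0,0,0],[0,0,0,0,0,0,0.5],[0,0,0,0,0,0,1],[0,0,0,0,0,0,1],[0,0,0,0,0,0,1],[0,0,0,0,0,0,1],[0,0,0,0,0,0,1],[0,0,0,0,0,0,1]]'
```

```text
time: 3.48
tool_pos: [495.1, 270.8, 28.3]
ee_rot: [-1.359, 0.945, -0.945]
force: [-1.1, -0.5, -0.1]
grip_width: 87.6
time: 4.15
tool_pos: [496.1, 274.6, 32.0]
ee_rot: [-1.354, 0.942, -0.943]
force: [-2.3, 2.0, 7.8]
grip_width: 59.9
```

```bash

python3 -m handwheel '[[0,0,0.01,0,0,0,1],[0,0,0.02,0,0,0,1],[0,0,0.02,0,0,0,1],[0,0,0.025,0,0,0,1],[0,0,0.025,0,0,0,1],[0,0,0.02,0,0,0,1],[0,0,0.01,0,0,0,1],[0,0,0,0,0,0,1]]'
python3 -m handwheel '[[0,-0.02,0,0,0,-2,1],[0,-0.03,0,0,0,-2,1],[0,-0.03,0,0,0,-2,1],[0,-0.03,0,0,0,-2,1],[0,-0.03,0,0,0,-2,1],[0,-0.03,0,0,0,-2,1],[0,-0.03,0,0,0,-2,1],[0,-0.02,0,0,0,-2,1]]'
python3 - <<'E'
from h import *
o=env.observe();print(o["tool_pos"],o["force"],o["grip_width"]);Rm=R.from_rotvec(o["ee_rot"]).as_matrix();print(Rm.round(3))
s=shot("wrist");save("w2",*s);p,d,K,T=s;W=cloud(d,K,T)
# case in tool coords
V=(W-o["tool_pos"])@Rm
sub=V[100:480:20,330];print(sub.round(0).tolist())
E
```

```text
time: 4.82
tool_pos: [496.4, 273.6, 162.9]
ee_rot: [-1.353, 0.941, -0.945]
force: [-0.4, -0.2, -2.1]
grip_width: 60.0
time: 5.48
tool_pos: [493.9, 49.5, 158.9]
ee_rot: [-1.246, 1.157, -1.156]
force: [0.3, 0.3, -1.8]
grip_width: 59.3
[493.85671049  49.45366633 158.85272093] [ 0.31087832  0.29564904 -1.81413772] 59.34969781213641
[[ 0.072 -0.003  0.997]
 [-0.997 -0.002  0.072]
 [ 0.002 -1.    -0.003]]
[[4.0, 160.0, 90.0], [4.0, 160.0, 76.0], [4.0, 161.0, 62.0], [2.0, -4.0, 60.0], [2.0, -6.0, 54.0], [2.0, -9.0, 47.0], [1.0, -38.0, 47.0], [2.0, -7.0, 32.0], [2.0, -6.0, 24.0], [2.0, -6.0, 17.0], [2.0, -6.0, 9.0], [2.0, -6.0, -0.0], [2.0, -7.0, -8.0], [1.0, -74.0, 27.0], [1.0, -77.0, 24.0], [2.0, -7.0, -35.0], [2.0, -6.0, -45.0], [2.0, -7.0, -54.0], [1.0, -89.0, 18.0]]
```

View pics/w2.png

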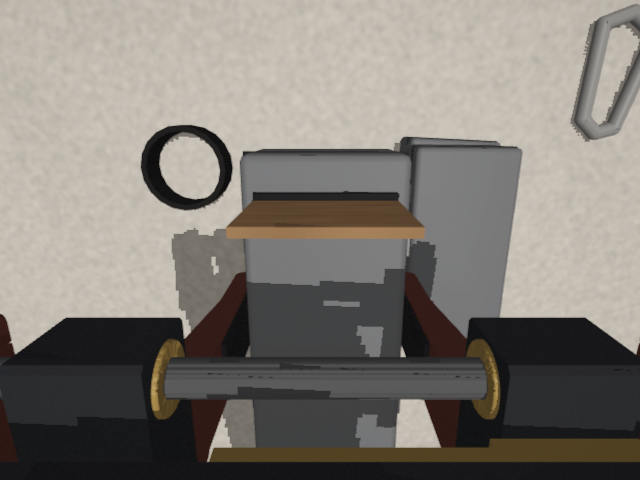

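```bash
python3 - <<'E'
from h import *
p,d,K,T=load("w2");o=env.observe();Rm=R.from_rotvec(o["ee_rot"]).as_matrix();W=cloud(d,K,T);V=(W-o["tool_pos"])@Rm
m=(V[...,1]<-18)&(V[...,1]>-60)&(V[...,2]>35)&(V[...,2]<60)&(abs(V[...,0])<40)
c=V[m];print("card n",len(c),np.percentile(c,[2,50,98],axis=0).round(1).tolist())
A=np.polyfit(c[:,0],c[:,2],1);print("card slope deg",np.degrees(np.arctan(A[0])))
m=(V[...,1]<0)&(V[...,1]>-14)&(abs(V[...,0])<45)&(abs(V[...,2])<80);c=V[m];print("lid",np.percentile(c,[1,50,99],axis=0).round(1).tolist())
m=(W[...,2]>70)&(W[...,2]<90)&(W[...,1]<14)&(W[...,1]>-100);c=W[m];print("mid",len(c),np.percentile(c,[1,50,99],axis=0).round(1).tolist())
# right (far -y) edge & front edge of mid lid, by rays at z=80
m=m.astype(np.uint8);E=[];F=[]
for v in range(165,300,3):
    u=np.where(m[v])[0]
    if len(u):E.append(ray(K,T,u.max()+.5,v,80)[:2])
for u in range(425,515,3):
    v=np.where(m[:,u])[0]
    if len(v):F.append(ray(K,T,u,v.min()-.5,80)[:2])
E=np.array(E);F=np.array(F);a=np.polyfit(E[:,0],E[:,1],1);b=np.polyfit(F[:,1],F[:,0],1)
print("yaw",np.degrees(np.arctan(a[0])),-np.degrees(np.arctan(b[0])))
y=np.arctan(a[0]);ex=np.array([np.cos(y),np.sin(y)]);ey=np.array([-ex[1],ex[0]])
print("centre", ex*(np.median(F@ex)-65)+ey*(np.median(E@ey)+30))
E
```

```text
card n 6084 [[-28.2, -47.4, 44.4], [-4.2, -42.4, 47.1], [19.8, -19.4, 47.6]]
card slope deg 0.4023413642457994
lid [[-35.2, -12.3, -57.1], [-3.7, -6.6, 11.0], [27.6, -2.6, 62.3]]
mid 16349 [[454.0, -59.7, 73.7], [516.1, -31.5, 78.6], [559.3, 1.4, 80.0]]
yaw 3.7216232888622507 4.179528267461774
centre [495.19150751 -29.27657985]
```

```bash

python3 -m handwheel '[[0.0004,-0.010,0,0,0,-0.3,1],[0.0004,-0.012,0,0,0,0,1],[0.0004,-0.012,0,0,0,0,1],[0.0004,-0.012,0,0,0,0,1],[0.0004,-0.012,0,0,0,0,1],[0.0004,-0.010,0,0,0,0,1],[0,-0.004,0,0,0,0,1],[0,0,0,0,0,0,1]]'
python3 -m handwheel '[[0,0,-0.004,0,0,0,1],[0,0,-0.004,0,0,0,1],[0,0,-0.002,0,0,0,1],[0,0,0,0,0,0,1],[0,0,0,0,0,0,1],[0,0,0,0,0,0,1],[0,0,0,0,0,0,1],[0,0,0,0,0,0,1]]'
python3 - <<'E'
from h import *
o=env.observe();print(o["tool_pos"],o["force"],o["grip_width"]);Rm=R.from_rotvec(o["ee_rot"]).as_matrix();print(Rm.round(3).tolist())
s=shot("wrist");save("w3",*s);p,d,K,T=s;W=cloud(d,K,T);V=(W-o["tool_pos"])@Rm
m=(V[...,1]<-18)&(V[...,1]>-60)&(V[...,2]>35)&(V[...,2]<60)&(abs(V[...,0])<40)
c=V[m];print("card n",len(c),np.percentile(c,[2,50,98],axis=0).round(1).tolist())
m=(V[...,1]<0)&(V[...,1]>-14)&(abs(V[...,0])<45)&(abs(V[...,2])<80);c=V[m];print("lid",np.percentile(c,[1,50,99],axis=0).round(1).tolist())
m=(W[...,2]>60)&(W[...,2]<95)&(abs(V[...,0])<45);print("mid vis",m.sum(),W[m].mean(0))
E
```

```text
time: 6.2
tool_pos: [497.4, -19.5, 159.9]
ee_rot: [-1.242, 1.158, -1.157]
force: [0.2, 0.2, -1.1]
grip_width: 60.0
time: 6.87
tool_pos: [497.9, -18.7, 150.5]
ee_rot: [-1.242, 1.156, -1.157]
force: [0.1, -0.1, -1.9]
grip_width: 59.9
[497.86536136 -18.67591943 150.51674659] [ 0.0979379  -0.11548879 -1.94865709] 59.900266609523186
[[0.071, 0.0, 0.997], [-0.997, -0.0, 0.071], [0.0, -1.0, 0.0]]
card n 6069 [[-24.2, -47.3, 44.2], [-0.2, -42.2, 46.9], [23.8, -19.2, 47.3]]
lid [[-31.2, -12.3, -57.3], [0.1, -6.4, 10.7], [31.3, -2.5, 61.9]]
mid vis 373 [559.32963619 -28.0516134   73.97135698]
```

```bash

python3 -m handwheel '[[0,-0.0055,0,0,0,-0.2,1],[0,-0.0055,0,0,0,0,1],[0,0,-0.006,0,0,0,1],[0,0,-0.01,0,0,0,1],[0,0,-0.01,0,0,0,1],[0,0,-0.006,0,0,0,1],[0,0,-0.002,0,0,0,1],[0,0,0,0,0,0,1]]'
python3 -m handwheel '[[0,0,-0.001,0,0,0,1],[0,0,-0.001,0,0,0,1],[0,0,-0.001,0,0,0,1],[0,0,0,0,0,0,1],[0,0,0,0,0,0,1],[0,0,0,0,0,0,1],[0,0,0,0,0,0,1],[0,0,0,0,0,0,1]]'
```

```text
time: 7.58
tool_pos: [497.1, -29.5, 115.3]
ee_rot: [-1.242, 1.16, -1.158]
force: [-0.1, -0.7, -0.9]
grip_width: 59.5
time: 8.25
tool_pos: [497.8, -29.8, 113.5]
ee_rot: [-1.24, 1.159, -1.159]
force: [-0.4, 0.4, -2.6]
grip_width: 59.4
```

```bash

python3 -m handwheel '[[0,0,-0.0005,0,0,0,1],[0,0,-0.0005,0,0,0,1],[0,0,-0.0005,0,0,0,1],[0,0,0,0,0,0,1],[0,0,0,0,0,0,1],[0,0,0,0,0,0,1],[0,0,0,0,0,0,1],[0,0,0,0,0,0,1]]'
python3 - <<'E'
from h import *
s=shot("scene");save("s1",*s);o=env.observe();print(o["tool_pos"],o["force"])
cv2.imwrite("pics/s1c.png",cv2.resize(s[0][150:330,230:430],(660,594),interpolation=3)[...,::-1])
E
```

```text
time: 8.92
tool_pos: [497.7, -29.7, 112.0]
ee_rot: [-1.24, 1.159, -1.159]
force: [-3.0, 0.1, 4.3]
grip_width: 60.0
[497.72864854 -29.73254497 112.02927251] [-3.73120523  0.36294712  4.30761887]
```

View pics/s1c.png

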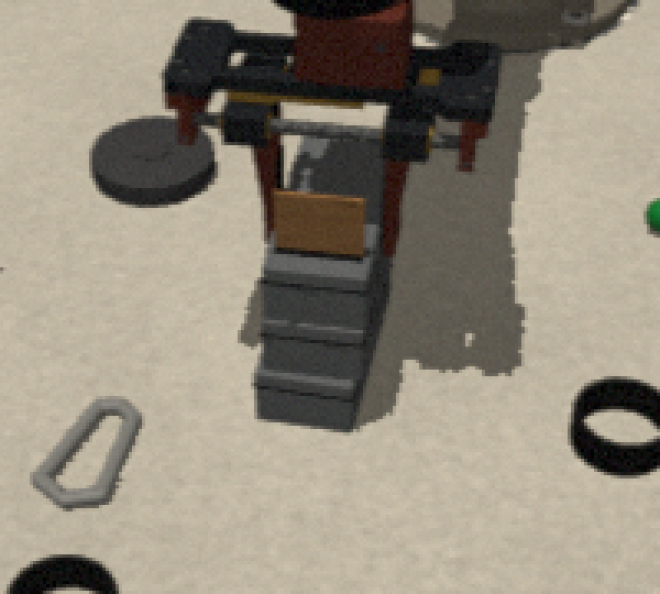

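The crop shows the case flush on the mid case, with the card at crop px (320,222), and the force reading confirms contact. I'll release it, lift, and check the placing from above.

```bash

python3 -m handwheel '[[0,0,0,0,0,0,0.3],[0,0,0,0,0,0,0],[0,0,0,0,0,0,0],[0,0,0,0,0,0,0],[0,0,0,0,0,0,0],[0,0,0,0,0,0,0],[0,0,0,0,0,0,0],[0,0,0,0,0,0,0]]'
python3 -m handwheel '[[0,0,0.01,0,0,0,0],[0,0,0.02,0,0,0,0],[0,0,0.03,0,0,0,0],[0,0,0.03,0,0,0,0],[0,0,0.03,0,0,0,0],[0,0,0.02,0,0,0,0],[0,0,0.01,0,0,0,0],[0,0,0,0,0,0,0]]'
python3 - <<'E'
from h import *
s=shot("wrist");save("w4",*s);p,d,K,T=s;W=cloud(d,K,T)
near=np.hypot(W[...,0]-496,W[...,1]+30)<120
m=near&(W[...,2]>112)&(W[...,2]<126);c=W[m];print("lid",np.percentile(c,[1,50,99],axis=0).round(1).tolist())
c=max(cv2.findContours(m.astype(np.uint8),0,2)[0],key=cv2.contourArea);print(cv2.minAreaRect(np.array([ray(K,T,u,v,120)[:2] for u,v in c[:,0]],np.float32)))
m=near&(W[...,2]>150)&(W[...,2]<168);c=W[m];print("card",len(c),cv2.minAreaRect(c[:,:2].astype(np.float32)),np.percentile(c[:,2],[50,98]))
for lo,hi in((60,90),(20,45)):
    m=near&(W[...,2]>lo)&(W[...,2]<hi);print(lo,m.sum(),np.nanpercentile(W[m],[1,99],axis=0).round(1).tolist() if m.sum() else"")
E
```

```text
time: 9.63
tool_pos: [497.8, -29.8, 111.9]
ee_rot: [-1.24, 1.159, -1.159]
force: [0.7, 0.2, 0.6]
grip_width: 87.8
time: 10.3
tool_pos: [499.0, -29.6, 264.5]
ee_rot: [-1.237, 1.155, -1.162]
force: [0.2, 0.3, -0.2]
grip_width: 87.8
lid [[433.0, -61.4, 115.5], [497.4, -30.3, 118.4], [559.1, 0.6, 121.2]]
((496.2660217285156, -30.481231689453125), (127.30075073242188, 60.839385986328125), 3.978167772293091)
card 540 ((542.952880859375, -27.01202392578125), (3.277799367904663, 49.88380432128906), 4.027191162109375) [158.16775202 159.76918958]
60 73 [[557.7, -56.9, 66.7], [561.7, 2.1, 69.8]]
20 259 [[558.2, -61.4, 27.0], [563.5, -2.6, 39.6]]
```

View pics/w4.png

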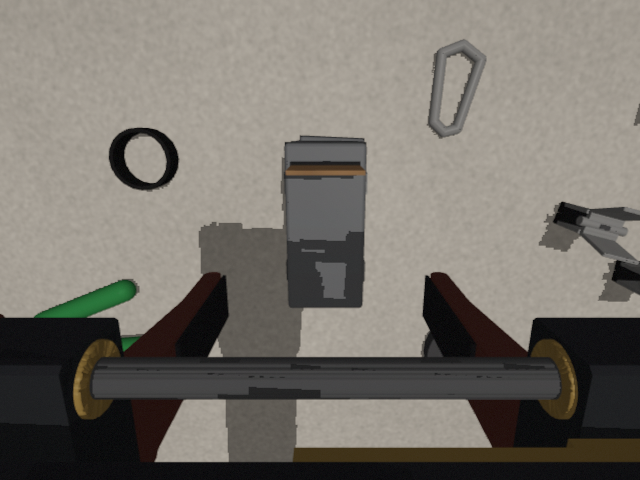

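Stacked squarely: case at (496,-30.4), yaw 4.0°, against the mid case at (495.5,-29.7), yaw 3.8°. The card edge is at about (543.3,-27). Next I'll go over to the clip, turning the tool by 75°.

```bash

python3 -m handwheel '[[0,-0.016,0,0,0,4.7,0],[0,-0.016,0,0,0,4.7,0],[0,-0.016,0,0,0,4.7,0],[0,-0.016,0,0,0,4.7,0],[0,-0.016,0,0,0,4.7,0],[0,-0.016,0,0,0,4.7,0],[0,-0.016,0,0,0,4.7,0],[0,-0.016,0,0,0,4.7,0]]'
python3 -m handwheel '[[0,-0.017,0,0,0,4.7,0],[0,-0.017,0,0,0,4.7,0],[0,-0.017,0,0,0,4.7,0],[0,-0.017,0,0,0,4.7,0],[0,-0.017,0,0,0,4.7,0],[0,-0.017,0,0,0,4.7,0],[0,-0.017,0,0,0,4.7,0],[0,-0.016,0,0,0,4.7,0]]'
python3 -m handwheel '[[0,0,0,0,0,0,0],[0,0,0,0,0,0,0],[0,0,0,0,0,0,0],[0,0,0,0,0,0,0],[0,0,0,0,0,0,0],[0,0,0,0,0,0,0],[0,0,0,0,0,0,0],[0,0,0,0,0,0,0]]'
python3 - <<'E'
from h import *
s=shot("wrist");save("w5",*s);p,d,K,T=s;W=cloud(d,K,T);o=env.observe();Rm=R.from_rotvec(o["ee_rot"]).as_matrix();print(o["tool_pos"],Rm.round(3).tolist())
near=np.hypot(W[...,0]-499,W[...,1]+293)<45
m=near&(W[...,2]>60)&(W[...,2]<95);c=W[m];print(len(c),c.mean(0),np.percentile(c[:,2],99),cv2.minAreaRect(c[:,:2].astype(np.float32)))
m=near&(W[...,2]>76)&(W[...,2]<95);c=W[m];print(len(c),cv2.minAreaRect(c[:,:2].astype(np.float32)))
E
```

```text
time: 11.02
tool_pos: [496.5, -158.3, 259.7]
ee_rot: [-1.469, 0.661, -0.655]
force: [-0.2, -0.4, -0.1]
grip_width: 87.8
time: 11.68
tool_pos: [496.6, -293.2, 259.4]
ee_rot: [-1.564, 0.149, -0.144]
force: [0.3, -0.5, 0.4]
grip_width: 87.7
time: 12.35
tool_pos: [497.8, -292.4, 262.0]
ee_rot: [-1.566, 0.149, -0.15]
force: [-0.4, -0.4, -0.7]
grip_width: 88.0
[ 497.80241925 -292.55325498  261.99491092] [[0.982, 0.0, 0.189], [-0.189, -0.0, 0.982], [0.0, -1.0, -0.0]]
932 [ 498.85333784 -293.00939985   74.81469537] 82.93189083099527 ((498.6414489746094, -294.0558166503906), (34.30503845214844, 45.57808303833008), 79.38203430175781)
504 ((498.6435546875, -294.0769958496094), (34.21979904174805, 45.585296630859375), 79.4463882446289)
```

View pics/w5.png

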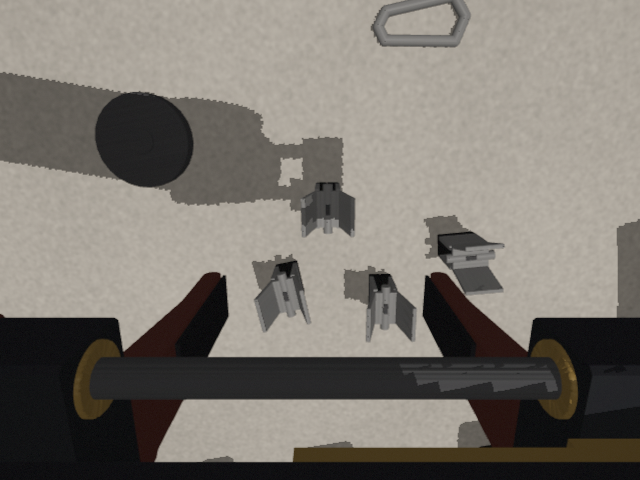

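The wrist view shows the target clip at px (328,210), lined up with the jaws. It measures 46 x 34 mm over the tails, centred at (499,-293.5). I'll descend and squeeze.

```bash

python3 -m handwheel '[[0.001,-0.001,-0.02,0,0,0,0],[0,0,-0.027,0,0,0,0],[0,0,-0.03,0,0,0,0],[0,0,-0.03,0,0,0,0],[0,0,-0.03,0,0,0,0],[0,0,-0.025,0,0,0,0],[0,0,-0.02,0,0,0,0],[0,0,-0.004,0,0,0,0]]'
python3 -m handwheel '[[0,0,0,0,0,0,0],[0,0,0,0,0,0,0],[0,0,0,0,0,0,0],[0,0,0,0,0,0,0.2],[0,0,0,0,0,0,0.3],[0,0,0,0,0,0,0.4],[0,0,0,0,0,0,0.4],[0,0,0,0,0,0,0.4]]'
```

```text
time: 13.07
tool_pos: [496.6, -292.7, 72.5]
ee_rot: [-1.563, 0.154, -0.145]
force: [-0.6, -0.4, -0.3]
grip_width: 87.7
time: 13.73
tool_pos: [498.8, -293.8, 76.1]
ee_rot: [-1.566, 0.149, -0.15]
force: [-0.5, 0.5, -0.5]
grip_width: 58.2
```

```bash

python3 -m handwheel '[[0,0,0,0,0,0,0.5],[0,0,0,0,0,0,0.6],[0,0,0,0,0,0,0.7],[0,0,0,0,0,0,0.8],[0,0,0,0,0,0,1],[0,0,0,0,0,0,1],[0,0,0,0,0,0,1],[0,0,0,0,0,0,1]]'
python3 -m handwheel '[[0,0,0,0,0,0,1],[0,0,0,0,0,0,1],[0,0,0,0,0,0,1],[0,0,0.005,0,0,0,1],[0,0,0.01,0,0,0,1],[0,0,0.015,0,0,0,1],[0,0,0.015,0,0,0,1],[0,0,0.01,0,0,0,1]]'
```

```text
time: 14.4
tool_pos: [503.2, -294.8, 78.5]
ee_rot: [-1.568, 0.142, -0.156]
force: [4.3, -0.5, 9.3]
grip_width: 26.2
time: 15.07
tool_pos: [498.4, -293.8, 132.2]
ee_rot: [-1.566, 0.15, -0.15]
force: [-0.5, -0.1, -1.0]
grip_width: 25.2
```

Squeezed to 25-26 mm, which is fully open, and off the shelf. I'll raise it and carry it over the card, turning 15°.

```bash

python3 -m handwheel '[[0,0,0.01,0,0,0,1],[0,0,0.02,0,0,0,1],[0,0,0.025,0,0,0,1],[0,0,0.025,0,0,0,1],[0,0,0.025,0,0,0,1],[0,0,0.02,0,0,0,1],[0,0,0.015,0,0,0,1],[0,0,0.003,0,0,0,1]]'
python3 -m handwheel '[[0.003,0.01,0,0,0,1.8,1],[0.003,0.017,0,0,0,1.8,1],[0.003,0.02,0,0,0,1.8,1],[0.003,0.02,0,0,0,1.9,1],[0.003,0.02,0,0,0,1.9,1],[0.003,0.02,0,0,0,1.9,1],[0.003,0.02,0,0,0,1.9,1],[0.003,0.02,0,0,0,1.9,1]]'
python3 -m handwheel '[[0.003,0.02,0,0,0,0,1],[0.003,0.02,0,0,0,0,1],[0.003,0.02,0,0,0,0,1],[0.003,0.02,0,0,0,0,1],[0.003,0.02,0,0,0,0,1],[0.003,0.013,0,0,0,0,1],[0.003,0.006,0,0,0,0,1],[0,0,0,0,0,0,1]]'
python3 -m handwheel '[[0,0,0,0,0,0,1],[0,0,0,0,0,0,1],[0,0,0,0,0,0,1],[0,0,0,0,0,0,1],[0,0,0,0,0,0,1],[0,0,0,0,0,0,1],[0,0,0,0,0,0,1],[0,0,0,0,0,0,1]]'
python3 - <<'E'
from h import *
o=env.observe();print(o["tool_pos"],o["force"],o["grip_width"]);Rm=R.from_rotvec(o["ee_rot"]).as_matrix();print(Rm.round(3).tolist())
s=shot("wrist");save("w6",*s);t=shot("scene");save("s2",*t)
a=s[0][:, :]; b=t[0][90:290,230:430]
cv2.imwrite("pics/c6.png",np.hstack([cv2.resize(a,(480,360)),cv2.resize(b,(320,320),interpolation=3).copy() if 0 else cv2.copyMakeBorder(cv2.resize(b,(320,320),interpolation=3),0,40,0,0,0)])[...,::-1])
E
```

```text
time: 15.73
tool_pos: [499.6, -294.1, 276.9]
ee_rot: [-1.567, 0.147, -0.153]
force: [-0.5, -0.3, -0.7]
grip_width: 25.5
time: 16.4
tool_pos: [522.9, -144.1, 273.8]
ee_rot: [-1.57, -0.058, 0.058]
force: [-0.0, 0.6, -1.0]
grip_width: 25.5
time: 17.07
tool_pos: [544.2, -25.2, 274.0]
ee_rot: [-1.569, -0.058, 0.057]
force: [0.2, 0.6, -1.2]
grip_width: 25.7
time: 17.73
tool_pos: [543.7, -27.9, 273.8]
ee_rot: [-1.57, -0.054, 0.054]
force: [-0.3, 0.7, -0.6]
grip_width: 25.7
[543.71296259 -27.87524798 273.84860081] [-0.27272608  0.73106161 -0.61239617] 25.667875768607683
[[0.998, -0.0, -0.069], [0.069, -0.0, 0.998], [-0.0, -1.0, -0.0]]
```

View pics/c6.png

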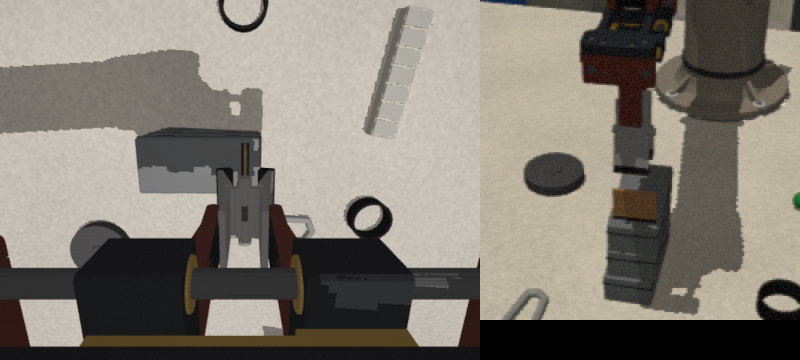

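The composite shows the clip held upright and open, with the card at composite px (245,158), right between the jaw arms at 225 and 266. Next I'll measure the clip and card in tool coordinates.

```bash
python3 - <<'E'
from h import *
p,d,K,T=load("w6");tp=np.linalg.inv(np.array(env.camera_info("wrist")["mount"]));Tt=T@tp
W=cloud(d,K,T);V=(W-Tt[:3,3])@Tt[:3,:3]
P=lambda c:np.percentile(c,[1,50,99],axis=0).round(1).tolist()
m=(abs(V[...,0])<32)&(abs(V[...,2])<26)&(V[...,1]>-14)&(V[...,1]<85)
for lo,hi in((-14,0),(0,20),(20,35),(35,50),(50,63),(63,80)):
    k=m&(V[...,1]>lo)&(V[...,1]<hi);print(lo,k.sum(),P(V[k]) if k.sum()>3 else"")
hsv=cv2.cvtColor(p,cv2.COLOR_RGB2HSV);br=(hsv[...,0]>5)&(hsv[...,0]<22)&(hsv[...,1]>110)&(W[...,2]>125)&(W[...,2]<170)&(abs(V[...,0])<40)
print("card tool",br.sum(),P(V[br]),"world",P(W[br]))
# scene view: clip and card
p,d,K,T=load("s2");W=cloud(d,K,T);n=np.hypot(W[...,0]-543,W[...,1]+28)<40
m=n&(W[...,2]>190)&(W[...,2]<240);print("clip scene",m.sum(),P(W[m]))
m=n&(W[...,2]>190)&(W[...,2]<212);print("jaw scene",m.sum(),P(W[m]))
m=n&(W[...,2]>126)&(W[...,2]<170);print("card scene",m.sum(),P(W[m]))
E
```

```text
-14 2738 [[-22.5, -13.7, -14.1], [7.3, -5.5, 8.8], [19.9, -0.3, 17.3]]
0 1387 [[-22.6, 0.2, -14.4], [-10.1, 9.1, 11.4], [20.0, 19.7, 17.5]]
20 3374 [[-12.5, 20.9, -21.7], [-1.0, 32.0, 3.0], [10.7, 34.8, 23.1]]
35 430 [[-16.3, 35.1, -20.3], [0.4, 41.3, 18.7], [15.3, 49.8, 23.4]]
50 415 [[-19.4, 50.3, -3.4], [15.0, 56.5, 12.3], [18.9, 62.8, 19.5]]
63 774 [[-22.7, 63.3, -7.1], [-9.4, 69.9, 15.2], [22.2, 77.1, 19.5]]
card tool 181 [[-1.6, 113.7, 4.1], [-0.2, 115.5, 17.9], [1.2, 147.1, 26.2]] world [[540.3, -23.8, 126.7], [542.1, -10.1, 158.4], [543.9, -1.8, 160.1]]
clip scene 589 [[525.3, -46.7, 199.2], [560.7, -25.5, 219.6], [567.8, -8.4, 239.6]]
jaw scene 192 [[522.0, -45.1, 197.7], [564.6, -22.5, 205.6], [568.6, -8.6, 211.7]]
card scene 428 [[541.8, -51.2, 126.5], [545.3, -27.2, 144.7], [548.8, -3.4, 161.2]]
```

In the same wrist view, the clip centre is at tool x -0.2 and the card at -0.2. The clip mouth is about 78 mm below the TCP (z about 196) and the card edge is at z = 160. A straight descent of 60 mm puts the edge about 24 mm above the clip origin, so I'll do it in two steps.

```bash

python3 -m handwheel '[[0,0,-0.004,0,0,0,1],[0,0,-0.006,0,0,0,1],[0,0,-0.006,0,0,0,1],[0,0,-0.006,0,0,0,1],[0,0,-0.005,0,0,0,1],[0,0,-0.003,0,0,0,1],[0,0,0,0,0,0,1],[0,0,0,0,0,0,1]]'
python3 - <<'E'
from h import *
s=shot("wrist");p,d,K,T=s;Tt=T@np.linalg.inv(np.array(env.camera_info("wrist")["mount"]))
W=cloud(d,K,T);V=(W-Tt[:3,3])@Tt[:3,:3];print(Tt[:3,3])
hsv=cv2.cvtColor(p,cv2.COLOR_RGB2HSV);br=(hsv[...,0]>5)&(hsv[...,0]<22)&(hsv[...,1]>110)&(W[...,2]>125)&(W[...,2]<170)&(abs(V[...,0])<40)
print("card",br.sum(),np.percentile(V[br],[1,50,99],axis=0).round(1).tolist())
k=(abs(V[...,0])<32)&(abs(V[...,2])<26)&(V[...,1]>63)&(V[...,1]<80)&~br;print("jaw",k.sum(),np.percentile(V[k],[1,99],axis=0).round(1).tolist())
E
```

```text
time: 18.5
tool_pos: [543.7, -27.7, 243.7]
ee_rot: [-1.57, -0.054, 0.055]
force: [0.4, 0.4, -1.4]
grip_width: 25.8
[543.68867522 -27.70295007 243.65973317]
card 164 [[-1.5, 83.7, 12.1], [-0.3, 85.5, 21.8], [1.1, 116.0, 26.1]]
jaw 769 [[-22.6, 63.3, -7.0], [22.2, 76.9, 19.6]]
```

Card and clip are still coincident, with x offset about 0. Now the last 30 mm.

```bash

python3 -m handwheel '[[0,0,-0.003,0,0,0,1],[0,0,-0.005,0,0,0,1],[0,0,-0.005,0,0,0,1],[0,0,-0.005,0,0,0,1],[0,0,-0.005,0,0,0,1],[0,0,-0.004,0,0,0,1],[0,0,-0.003,0,0,0,1],[0,0,0,0,0,0,1]]'
python3 -m handwheel '[[0,0,0,0,0,0,1],[0,0,0,0,0,0,1],[0,0,0,0,0,0,1],[0,0,0,0,0,0,1],[0,0,0,0,0,0,1],[0,0,0,0,0,0,1],[0,0,0,0,0,0,1],[0,0,0,0,0,0,1]]'
python3 - <<'E'
from h import *
s=shot("wrist");save("w7",*s);t=shot("scene");save("s3",*t)
p,d,K,T=t;W=cloud(d,K,T);n=np.hypot(W[...,0]-543,W[...,1]+28)<45
P=lambda c:np.percentile(c,[1,50,99],axis=0).round(1).tolist()
hsv=cv2.cvtColor(p,cv2.COLOR_RGB2HSV);br=(hsv[...,0]>5)&(hsv[...,0]<22)&(hsv[...,1]>110)&n&(W[...,2]>120)&(W[...,2]<165);print("card",br.sum(),P(W[br]))
m=n&~br&(W[...,2]>130)&(W[...,2]<185)&(W[...,0]>548);print("clip front",m.sum(),P(W[m]))
a=cv2.resize(s[0][150:390,200:440],(400,400),interpolation=3);b=cv2.resize(p[140:300,260:420],(400,400),interpolation=3)
cv2.imwrite("pics/c7.png",np.hstack([a,b])[...,::-1])
E
```

```text
time: 19.22
tool_pos: [543.3, -27.8, 213.0]
ee_rot: [-1.57, -0.054, 0.056]
force: [-0.2, 0.4, -1.5]
grip_width: 25.6
time: 19.88
tool_pos: [543.8, -27.7, 213.9]
ee_rot: [-1.57, -0.055, 0.055]
force: [-0.2, -0.4, -0.8]
grip_width: 25.3
card 80 [[541.5, -35.7, 122.7], [544.0, -7.1, 140.8], [567.3, -3.2, 161.8]]
clip front 517 [[549.7, -48.3, 139.0], [560.5, -27.0, 162.3], [567.9, -8.6, 184.0]]
```

View pics/c7.png

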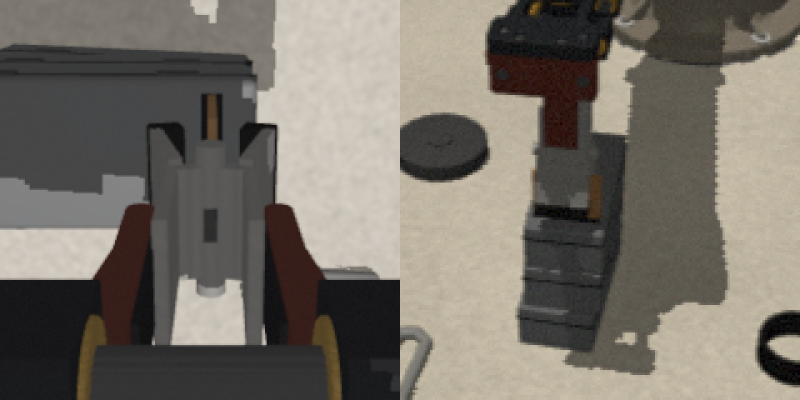

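The wrist crop shows the card at x=212, midway between the jaws (150 and 275). The scene crop shows the clip straddling the card above the lid, with the column still square. There is no contact force, so I'm handing in.

```bash
python3 -c "
from workcell import env
o=env.observe();print(o['time'],o['tool_pos'],o['force'],o['grip_width']);print(env.sign_off())"
```

```text
19.9833 [543.74799664 -27.74020973 213.87413367] [ 0.07766797 -0.88198973 -1.08776368] 25.288813078738066
the job is handed in; nothing more can be done
None
```

The carded case is stacked and released on the two-case column. The gripper holds the leftmost clip squeezed open over the middle of the card's top edge. I handed in at about 20 s of the 67 s; sign-off gives no verdict.

- **Stacking:** the carded case measured within 1 mm and about 0.3° of the second case, with its lid at 118–120 mm. I measured this just after release and only checked it by eye after lowering the clip.
- **Clip:** the grip opening is 25.3 mm, which matches the clip's fully open stop (26 mm over the tails).
- **Fit over the card:** the card is within about 0.5 mm of the jaw middle across in the wrist view, and about 1 mm off centre along the edge. The edge is about 24 mm above the clip's origin, and the bottom of the jaws is about 17–19 mm above the lid.
- **Contact:** the wrist force did not change while lowering the clip, so there is no sign of it touching the card or case.
- **Disagreements:** wrist-camera heights read about 1.5 mm low, and the camera views differ by 1–2 mm, both inside the tolerances. The carded case moved about 2–3 mm when it was gripped; I measured that and allowed for it when placing it.
- **Other things on the shelf:** I saw no sign that any were touched, but did not re-measure their positions at the end.

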